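Pack three tins into their cartons, clearing a stray box first

TASK

Pack the three round steel tins, each standing upright on the floor of the open cardboard carton of its own size: small tin in the small carton, medium in the medium, large in the large. The stray cardboard box standing in the large carton does not belong to the order: take it out and stand it upright inside the grey returns tray. Set everything down without dropping it, and leave the water bottle and the film roll where they are.

Things in the scene. Friction and masses are not known exactly. Their poses are not given: they have to be found in the camera images.
- tin_small_center (a point): the small tin: round lidded steel tin with a paper band, upright on the bench, 30 mm diameter, 60 mm tall; the point is its centre, half-way up; z up its axis; about 0.1 kg
- tin_medium_center (a point): the medium tin: round lidded steel tin with a paper band, upright on the bench, 46 mm diameter, 66 mm tall; the point is its centre, half-way up; z up its axis; about 0.25 kg
- tin_large_center (a point): the large tin: round lidded steel tin with a paper band, upright on the bench, 62 mm diameter, 72 mm tall; the point is its centre, half-way up; z up its axis; about 0.45 kg
- carton_small: the small carton: shallow open square cardboard carton, fixed to the bench, 50 mm square inside, 58 mm outside, walls 4 mm thick and 16 mm high overall, floor 4 mm thick; origin at the centre of its underside, x and y along its sides, z up
- carton_medium: the medium carton: shallow open square cardboard carton, fixed to the bench, 66 mm square inside, 74 mm outside, walls 4 mm thick and 16 mm high overall, floor 4 mm thick; origin at the centre of its underside, x and y along its sides, z up
- carton_large: the large carton: shallow open square cardboard carton, fixed to the bench, 82 mm square inside, 90 mm outside, walls 4 mm thick and 16 mm high overall, floor 4 mm thick; origin at the centre of its underside, x and y along its sides, z up; at the start the stray box stands in it
- stray_box_center (a point): the stray box: closed upright cardboard box with a paper tape band, 40 mm (its x) by 56 mm (its y) by 64 mm tall (its z, up), 0.12 kg, standing in the large carton at the start; the point is its centre, half-way up
- returns_tray: the returns tray: shallow open grey plastic tray, fixed to the bench, outside 110 mm (x) by 130 mm (y) by 16 mm high, walls and floor 4 mm thick; origin at the centre of its underside, z up
- film_roll: bystander, leave alone: upright hand roll of white stretch film, 84 mm diameter, 100 mm tall, with a 28 mm thick grip on top reaching 150 mm; loose; origin at the centre of its underside
- water_bottle: bystander, leave alone: clear water bottle with a blue cap, 64 mm diameter, 200 mm tall, loose; origin at the centre of its underside
Not all that is in view belongs to the job. Leave any yellow look-alike of the part that bears tin_large_center alone.

How it is judged:
By the outcome, as a careful person would: the job done as asked, in the order asked, and still so for the second after the job is handed in, with the robot touching nothing.
It also fails if it takes over 131 s, if anything falls off the work surface, if the arm or the gripper's body presses on something with over 40 N, if the wrist force passes 120 N, or if a joint passes its speed limit or range.

ROBOT

A 6-joint arm with a two-finger parallel gripper is mounted at the origin on the work surface. World frame = base frame: x ahead of the robot, y to its left, z up, the work surface at z = 0. Lengths are in m, angles in rad, forces in N, time in s.
With the tool pointing down it reaches from about 0.425 to 0.95 m from the base axis. Payload 3.5 kg.
Tool frame: the origin (TCP) lies on the centre line of the jaws, within the pads' length; the fingertips stand 22 mm ahead of it and the grasp point (between the pads) lies 3 mm ahead of it; z points along the fingers, y is the line along which they close (so a half turn about z gives the same grasp; the last joint's range is limited). The gripper opens to 85 mm and grips with 20 to 120 N. Pads are 22 mm wide; open, the fingers measure 114 mm over their backs; the gripper's body (76 mm by 85 mm) begins 54 mm behind the grasp point. The pads swing forward as they close: fully open they stand 13 mm farther back than shut.
Start: joints at [1.144, 0.286, 1.577, -0, 1.279, -0.15], TCP at [0.184, 0.649, 0.253] pointing down, gripper open.
Joint ranges: [-2.77, 2.77], [-0.9, 2.22], [0.21, 2.48], [-1.53, 4.67], [0.24, 2.81], [-2.84, 2.84]. Speed limits (rad/s): [2.79, 2.79, 3.14, 3.14, 3.14, 3.14].

INTERFACE

Orientations are given as [roll, pitch, yaw] about the fixed x, y, z axes, in that order (R = Rz(yaw) Ry(pitch) Rx(roll)).
In Python, from station import sensors, optics, ticket gives the robot as it stands. The module is installed in compiled form; this text tells all that it offers.
- The arm moves only by the tool move_arm, never from a script. Its argument "plan" is a list of rows, each an object with "hand": the closure, from 0 (fully open) to 1 (shut); "linear": the shift along the tool's x, y, z in mm, a list of three; "turn": the turn about the tool's z in rad. A call has exactly 8 rows; each row is the pose to reach, as a shift and turn from the pose commanded when the call began, along the tool's axes at that moment; what a row does not reach only later rows make up. A row lasts 1/8 s, in which the tool goes at most 62.5 mm and 10.7 degrees, less where a joint would pass 70% of its speed; a pose out of reach is approached as far as the arm can. A call with a gripper value outside its range is refused whole. The fingers move at their own pace and stop on an object; "grip_force" is the grip in N (left out, the last holds). Time passes only in rows, so rows that repeat a pose let the fingers close, or fill a call up. It gives the time, the measured TCP pose, the force, the opening and the grip force at its end, in the units of the state.
- sensors.observe(): the state, without advancing time (a new reading comes with each control period).
- optics.snapshot(name): name is "scene" or "top" or "wrist"; returns a dict with "pixels" (384x512x3 uint8, blue, green, red), "intrinsics" (3x3 intrinsics, pixels), "D" ([k1, k2, p1, p2, k3] as OpenCV has them; the pictures are not rectified), "world_from_camera" (4x4, takes a point from camera to world coordinates). Camera axes: x right, y up, looking along -z (the intrinsics and any distortion apply to the point x, -y, -z); pixel columns grow to the right and rows downward; lengths in m; the calibration is good to about 2 mm. A picture is of the moment at which its call begins. There is no depth.
- ticket.hand_in(): hands the job in; it is judged then, once.
The state is a dict: "t": time; "joint_pos": joint angles; "qvel": joint speeds; "effort": joint torques, N m; "position": TCP position; "orientation": TCP orientation; "force": force on the tool from outside, world axes, zero at the start; "torque": the same for the moment, N m; "finger_gap": finger opening in m; "finger_force": force on a finger pad.
Only numpy, scipy, OpenCV 4.12 (cv2) and the standard library are available. Lean on these libraries where they do the work, as an engineer would, in place of code of your own. Each camera call takes 0.05 s, during which the arm holds its last target. There are 200 camera calls.

## Working session

There is one attempt and no reset: what is moved stays moved. The work goes in short steps, Python scripts to look and compute and a tool call to move; the robot and the scene stay as the last step left them, time stands still between calls to the robot, and variables do not carry over. Pictures are saved under pics/ and viewed, at most 14 in all, crops included, and the job is handed in when it is done.

Besides the shell and the picture viewer there is one more tool, called after "Request:" by a JSON object that holds its "name" and its "arguments". move_arm: Moves the arm, as the interface text tells. Its arguments: {"type":"object","properties":{"plan":{"type":"array","items":{"type":"object","properties":{"hand":{"type":"number"},"linear":{"type":"array","items":{"type":"number"}},"turn":{"type":"number"}}}},"grip_force":{"type":"number"}},"required":["plan"]}

```bash
mkdir -p pics; cat > h.py <<'E'
import numpy as np, cv2
from station import sensors, optics, ticket
def snap(n):
    s=optics.snapshot(n); np.savez(f'{n}.npz',**{k:np.asarray(v) for k,v in s.items()}); return s
def load(n): return dict(np.load(f'{n}.npz'))
def cast(s,uv,z):
    p=cv2.undistortPoints(np.array(uv,float).reshape(-1,1,2),np.array(s['intrinsics'],float),np.array(s['D'],float)).reshape(-1,2)
    T=np.array(s['world_from_camera']); d=np.c_[p[:,0],-p[:,1],-np.ones(len(p))]@T[:3,:3].T
    o=T[:3,3]; return o+d*((z-o[2])/d[:,2])[:,None]
def proj(s,P):
    T=np.linalg.inv(np.array(s['world_from_camera'])); c=np.atleast_2d(P)@T[:3,:3].T+T[:3,3]; c=c*[1,-1,-1]
    return cv2.projectPoints(c,np.zeros(3),np.zeros(3),np.array(s['intrinsics'],float),np.array(s['D'],float))[0].reshape(-1,2)
E
python3 - <<'E'
from h import *
for n in('top','scene'):
    s=snap(n); im=cv2.resize(s['pixels'],(768,576),interpolation=cv2.INTER_CUBIC); cv2.imwrite(f'pics/{n}0.png',im)
    print(n,np.round(s['world_from_camera'],3).tolist(),np.round(s['intrinsics'],1).tolist(),s['D'])
print(sensors.observe())
E
```

```text
top [[0.066, 0.972, -0.226, 0.283], [-0.998, 0.062, -0.021, -0.017], [-0.006, 0.226, 0.974, 1.319], [0.0, 0.0, 0.0, 1.0]] [[413.2, 0.0, 253.7], [0.0, 413.2, 185.0], [0.0, 0.0, 1.0]] [-0.07698932  0.          0.          0.          0.        ]
scene [[-0.251, -0.582, 0.773, 1.295], [0.968, -0.143, 0.207, 0.206], [-0.01, 0.8, 0.6, 0.596], [0.0, 0.0, 0.0, 1.0]] [[368.3, 0.0, 253.2], [0.0, 368.3, 186.0], [0.0, 0.0, 1.0]] [0.03872642 0.         0.         0.         0.        ]
{'t': 0.1, 'joint_pos': array([ 1.14399001e+00,  2.87105808e-01,  1.57805468e+00,  2.84484806e-06,
        1.27860447e+00, -1.49969387e-01]), 'qvel': array([ 0.00307546, -0.00109486, -0.00418003,  0.0004325 ,  0.00011485,
        0.00068533]), 'effort': array([ 1.36838138e-03, -4.07293904e+01, -2.93700153e+01, -1.04076137e-04,
        3.35664139e-03,  1.29544929e-05]), 'position': array([0.18420489, 0.64879993, 0.25205326]), 'orientation': array([-3.13944514e+00, -3.27250605e-04,  2.86475455e+00]), 'force': array([-0.15290792,  0.36534822, -0.54151509]), 'torque': array([-0.00482565, -0.02734021, -0.04036813]), 'finger_force': 0.0, 'finger_gap': 0.08538334966417684}
```

View pics/top0.png

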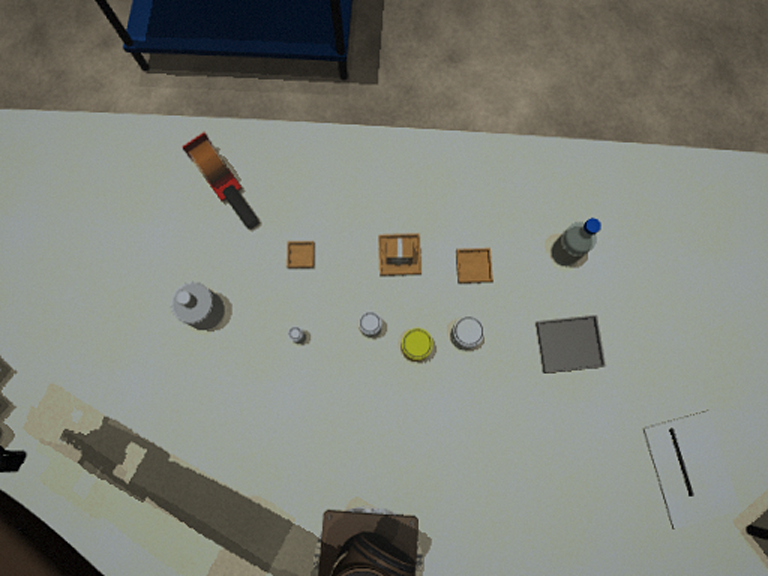

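View pics/scene0.png

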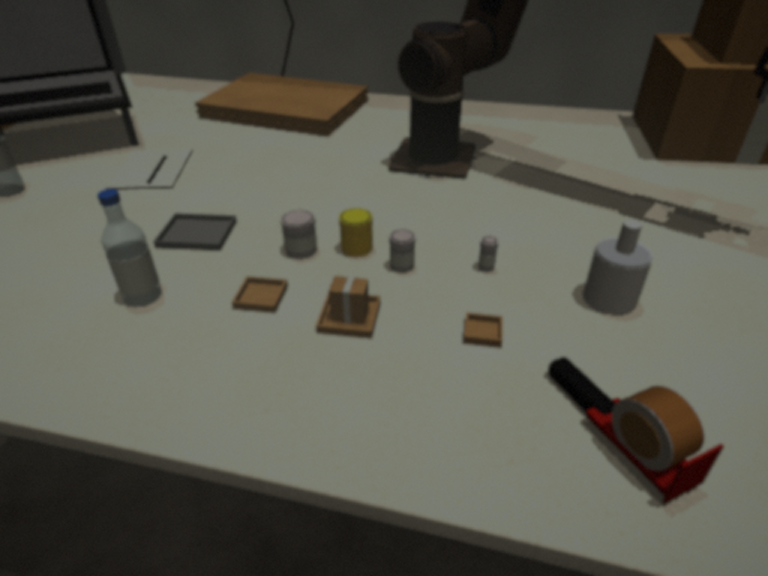

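The top view (768x576) shows the small tin at (297,335), the medium tin at (371,324) and the tray at (570,344). The small, large and medium cartons are at (301,255), (400,255) and (475,266), with the stray box in the large one. There are two candidates for the large tin: yellow (418,344) and steel/white (467,333). The steel one with the paper band fits, and the yellow one is the look-alike. I'll measure and confirm with a crop.

```bash
python3 - <<'E'
from h import *
s=load('top'); im=s['pixels']; x0,y0,x1,y1=180,145,415,260; K=3
hsv=cv2.cvtColor(im,cv2.COLOR_BGR2HSV)
for n,(u,v) in dict(bench=(330,190),large=(311,221),med=(247,215),small=(197,222),yel=(278,229),tray=(380,230),cm=(316,177),cs=(200,170),sh=(320,230)).items(): print(n,im[v,u],hsv[v,u])
c=cv2.resize(im[y0:y1,x0:x1],None,fx=K,fy=K,interpolation=cv2.INTER_CUBIC)
c=cv2.convertScaleAbs(c,alpha=1.6)
# cartons: brown mask ; tray: dark grey
b=((hsv[...,0]<22)&(hsv[...,1]>70)).astype(np.uint8)
g=((hsv[...,2]<110)&(hsv[...,1]<40)).astype(np.uint8)
# tins: lavender tops: blue>=green-2 
i16=im.astype(int); t=((i16[...,0]-i16[...,1]>-3)&(i16[...,2]-i16[...,1]>-4)&(im.max(2)>110)).astype(np.uint8)
for nm,m,z,mn in(('brown',b,.016,60),('grey',g,.016,600),('tin',t,.066,20)):
    for k in cv2.findContours(m,cv2.RETR_EXTERNAL,cv2.CHAIN_APPROX_NONE)[0]:
        x,y,w,h=cv2.boundingRect(k)
        if cv2.contourArea(k)<mn or x<x0-90 or x>x1 or y<y0 or y>y1: continue
        r=cv2.minAreaRect(k); P=cast(s,cv2.boxPoints(r),z); ctr=cast(s,[r[0]],z)[0]
        e=P[1]-P[0]; print(nm,np.round(r[0],1),cv2.contourArea(k),'ctr',np.round(ctr,4),'sides',np.round([np.linalg.norm(e),np.linalg.norm(P[2]-P[1])],3),'ang',round(np.degrees(np.arctan2(e[1],e[0])),1))
        cv2.drawContours(c,[((k-[x0,y0])*K+1).astype(int)],-1,(0,0,255),1)
cv2.imwrite('pics/crop1.png',c)
E
```

```text
bench [146 160 152] [ 47  22 160]
large [163 164 156] [ 86  12 164]
med [167 163 155] [100  18 167]
small [167 162 154] [102  20 167]
yel [ 35 162 155] [ 32 200 162]
tray [86 92 92] [30 17 92]
cm [ 57 103 141] [ 16 152 141]
cs [ 64 109 146] [ 16 143 146]
sh [ 89 107 111] [ 25  51 111]
brown [316.  176.7] 475.5 ctr [ 0.6257 -0.1891  0.016 ] sides [0.076 0.077] ang -82.1
brown [200.  169.5] 297.5 ctr [0.6256 0.1903 0.016 ] sides [0.059 0.058] ang -86.4
brown [266.  169.5] 703.5 ctr [ 0.6393 -0.0252  0.016 ] sides [0.092 0.091] ang -86.3
grey [379.7 229.3] 1348.5 ctr [ 0.4663 -0.3977  0.016 ] sides [0.138 0.112] ang -80.2
```

View pics/crop1.png

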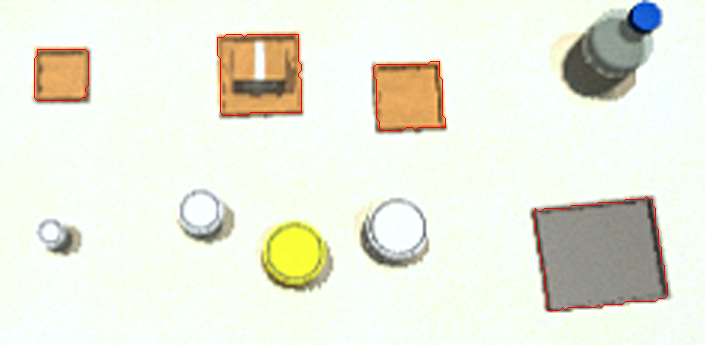

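The crop (3x, offset 180,145) confirms it. The steel tin with a grey-white lid at crop (396,225) is the large tin, and the yellow one at (294,252) is the look-alike to leave alone. Carton and tray outlines match the given sizes to within 8 mm.

```bash
python3 - <<'E'
from h import *
s=load('top')
for n,(u,v),h in(('small',(50,231.5),.06),('med',(200.5,211),.066),('large',(396.5,226),.072),('yellow',(294,252),.072),('box',(261,60),.068)):
    p=np.array([u,v])/3+[180-.33,145-.33]; print(n,np.round(p,1),np.round(cast(s,[p],h)[0],4))
# scene cross check: tin base/lid pixels from scene0 (1.5x)
q=load('scene')
for n,(u,v),h in(('small lid',(489,241),.06),('med lid',(402,236),.066),('large lid',(298,218),.072),('box top',(350,284),.068),('roll grip',(630,224),.15),('bottle cap',(109,195),.2)):
    print(n,np.round(cast(q,[[u/1.5-.2,v/1.5-.2]],h)[0],3))
print('top: roll grip',cast(s,[[185/1.5,298/1.5]],.15),'cap',cast(s,[[593/1.5,226/1.5]],.2))
E
```

```text
small [196.3 221.8] [0.4474 0.1788 0.06  ]
med [246.5 215. ] [0.4777 0.0262 0.066 ]
large [311.8 220. ] [ 0.4742 -0.1734  0.072 ]
yellow [277.7 228.7] [ 0.4412 -0.0711  0.072 ]
box [266.7 164.7] [ 0.641  -0.0261  0.068 ]
small lid [0.448 0.18  0.06 ]
med lid [0.478 0.029 0.066]
large lid [ 0.472 -0.171  0.072]
box top [ 0.638 -0.019  0.068]
roll grip [0.493 0.387 0.15 ]
bottle cap [ 0.677 -0.378  0.2  ]
top: roll grip [[0.48875288 0.38463142 0.15      ]] cap [[ 0.66876561 -0.3897981   0.2       ]]
```

Both views agree to about 3 mm for the tins. I'll move above the small tin with the jaws closing along world x.

Request:
{"name": "move_arm", "arguments": {"plan": [{"hand":0,"linear":[-381,-380,0],"turn":1.294},{"hand":0,"linear":[-381,-380,0],"turn":1.294},{"hand":0,"linear":[-381,-380,0],"turn":1.294},{"hand":0,"linear":[-381,-380,0],"turn":1.294},{"hand":0,"linear":[-381,-380,0],"turn":1.294},{"hand":0,"linear":[-381,-380,0],"turn":1.294},{"hand":0,"linear":[-381,-380,0],"turn":1.294},{"hand":0,"linear":[-381,-380,0],"turn":1.294}], "grip_force": 30}}

```text
t: 1.1
position: [0.4288, 0.211, 0.2531]
orientation: [3.142, -0.0, 1.57]
force: [0.2, 0.5, -0.1]
finger_gap: 0.0856
finger_force: 0.0
```

Request:
{"name": "move_arm", "arguments": {"plan": [{"hand":0,"linear":[-32,18,50],"turn":0},{"hand":0,"linear":[-32,18,80],"turn":0},{"hand":0,"linear":[-32,18,80],"turn":0},{"hand":0,"linear":[-32,18,80],"turn":0},{"hand":0,"linear":[-32,18,80],"turn":0},{"hand":0,"linear":[-32,18,80],"turn":0},{"hand":0,"linear":[-32,18,80],"turn":0},{"hand":0,"linear":[-32,18,80],"turn":0}]}}

```text
t: 2.1
position: [0.4465, 0.181, 0.1736]
orientation: [3.141, -0.0, 1.571]
force: [-0.2, -0.9, -0.2]
finger_gap: 0.0856
finger_force: 0.0
```

```bash
python3 - <<'E'
from h import *
s=snap('wrist'); o=sensors.observe(); print(o['position'],o['orientation'])
print(np.round(s['world_from_camera'],3).tolist(),s['D'])
im=s['pixels'].copy()
P=proj(s,[[.4474,.1788,.06],[.4474,.1788,0]]); print(P)
for p in P: cv2.drawMarker(im,tuple(int(v) for v in p),(0,0,255),0,10)
cv2.imwrite('pics/w1.png',im)
E
```

```text
[0.44647045 0.18097771 0.17343962] [ 3.14143056e+00 -3.19992007e-05  1.57095095e+00]
[[1.0, 0.0, 0.001, 0.447], [-0.0, 0.958, 0.287, 0.254], [-0.0, -0.287, 0.958, 0.293], [0.0, 0.0, 0.0, 1.0]] [-0.0393105  0.         0.         0.         0.       ]
[[252.48545965 197.65678493]
 [252.34908436 180.10107314]]
```

View pics/w1.png

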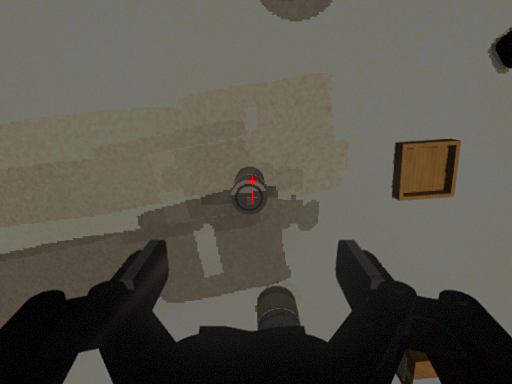

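The wrist view shows the small tin's lid at (249,195), 3 px from the prediction, and the small carton at (427,169). The measurement holds, so I'll descend and grip.

Request:
{"name": "move_arm", "arguments": {"plan": [{"hand":0,"linear":[-1,-1,50],"turn":0},{"hand":0,"linear":[-1,-1,95],"turn":0},{"hand":0,"linear":[-1,-1,128],"turn":0},{"hand":0,"linear":[-1,-1,128],"turn":0},{"hand":0.4,"linear":[-1,-1,128],"turn":0},{"hand":0.6,"linear":[-1,-1,128],"turn":0},{"hand":0.8,"linear":[-1,-1,128],"turn":0},{"hand":0.8,"linear":[-1,-1,128],"turn":0}], "grip_force": 30}}

```text
t: 3.15
position: [0.4464, 0.1801, 0.0468]
orientation: [3.139, -0.0, 1.571]
force: [-1.1, -0.7, 5.4]
finger_gap: 0.0294
finger_force: 29.7
```

```bash
python3 - <<'E'
from h import *
s=load('wrist'); h=cv2.cvtColor(s['pixels'],cv2.COLOR_BGR2HSV)
b=((h[...,0]<22)&(h[...,1]>70)&(h[...,2]>40)).astype(np.uint8)
for k in cv2.findContours(b,0,cv2.CHAIN_APPROX_NONE)[0]:
    if cv2.contourArea(k)<300: continue
    r=cv2.minAreaRect(k); P=cast(s,cv2.boxPoints(r),.012); print(r,P.mean(0),np.linalg.norm(P[1]-P[0]),np.linalg.norm(P[2]-P[1]))
E
```

```text
((424.2541198730469, 368.79510498046875), (17.201791763305664, 24.082508087158203), 84.80557250976562) [ 0.67114876 -0.07103323  0.012     ] 0.031338888046832276 0.03104425514696303
((429.0176086425781, 169.77056884765625), (57.829158782958984, 64.88523864746094), 4.39870548248291) [0.62689871 0.19177766 0.012     ] 0.06661321204083478 0.059301329746808344
```

Request:
{"name": "move_arm", "arguments": {"plan": [{"hand":0.8,"linear":[0,0,-25],"turn":0},{"hand":0.8,"linear":[2,30,-50],"turn":0},{"hand":0.8,"linear":[5,75,-50],"turn":0},{"hand":0.8,"linear":[8,120,-50],"turn":0},{"hand":0.8,"linear":[10,160,-50],"turn":0},{"hand":0.8,"linear":[11,179,-50],"turn":0},{"hand":0.8,"linear":[11,179,-50],"turn":0},{"hand":0.8,"linear":[11,179,-50],"turn":0}]}}

```text
t: 4.15
position: [0.6232, 0.1909, 0.0946]
orientation: [-3.14, 0.0, 1.571]
force: [-0.2, -0.2, -1.3]
finger_gap: 0.0295
finger_force: 30.0
```

```bash
python3 - <<'E'
from h import *
s=snap('wrist'); o=sensors.observe(); print(o['position'],o['force'],o['finger_gap'],o['finger_force'])
cv2.imwrite('pics/w2.png',s['pixels'])
E
```

```text
[0.62311385 0.19094645 0.09475605] [-0.21962649  0.44204056 -0.93288948] 0.029118260069507216 29.975130558013916
```

View pics/w2.png

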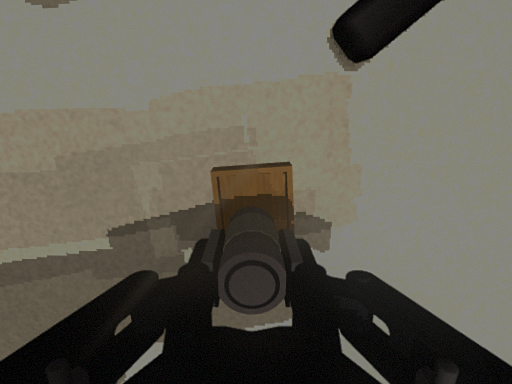

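The tin hangs centred over the small carton (tin at about 252 px, carton walls at 212 and 292). I'll lower it and release.

Request:
{"name": "move_arm", "arguments": {"plan": [{"hand":0.8,"linear":[0,2,20],"turn":0},{"hand":0.8,"linear":[0,2,36],"turn":0},{"hand":0.8,"linear":[0,2,42],"turn":0},{"hand":0.8,"linear":[0,2,44],"turn":0},{"hand":0.8,"linear":[0,2,44],"turn":0},{"hand":0.5,"linear":[0,2,44],"turn":0},{"hand":0.3,"linear":[0,2,44],"turn":0},{"hand":0.2,"linear":[0,2,44],"turn":0}]}}

```text
t: 5.2
position: [0.6267, 0.1909, 0.0516]
orientation: [3.141, -0.0, 1.571]
force: [0.4, -0.2, -0.4]
finger_gap: 0.0685
finger_force: 0.0
```

Request:
{"name": "move_arm", "arguments": {"plan": [{"hand":0.1,"linear":[0,0,-50],"turn":0},{"hand":0,"linear":[0,0,-100],"turn":0},{"hand":0,"linear":[-40,-37,-115],"turn":0},{"hand":0,"linear":[-80,-74,-115],"turn":0},{"hand":0,"linear":[-120,-110,-115],"turn":0},{"hand":0,"linear":[-155,-140,-115],"turn":0},{"hand":0,"linear":[-163,-149,-115],"turn":0},{"hand":0,"linear":[-163,-149,-115],"turn":0}]}}

```text
t: 6.2
position: [0.4776, 0.0277, 0.1667]
orientation: [3.14, -0.0, 1.57]
force: [0.5, -0.6, -0.1]
finger_gap: 0.0853
finger_force: 0.0
```

```bash
cat >> h.py <<'E'
def look(name,pts):
    s=snap('wrist'); o=sensors.observe(); print(np.round(o['position'],4),np.round(o['orientation'],3),np.round(o['force'],1),o['t'])
    im=s['pixels'].copy()
    for p in proj(s,pts): print(p); cv2.drawMarker(im,tuple(int(v) for v in p),(0,0,255),0,10)
    cv2.imwrite(f'pics/{name}.png',im); return s
E
python3 - <<'E'
from h import *
look('w3',[[.478,.0275,.066],[.478,.0275+.023,.066],[.478+.023,.0275,.066]])
E
```

```text
[0.4781 0.0281 0.1668] [ 3.14 -0.    1.57] [0.  0.5 1.2] 6.25
[251.82404473 200.13637869]
[251.7791835  172.29865861]
[280.30857187 200.08269663]
```

View pics/w3.png

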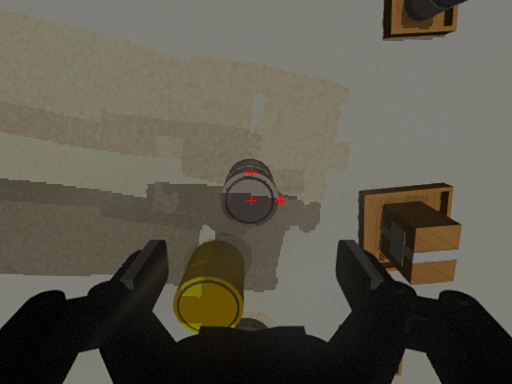

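The medium lid sits at (250,199), matching the prediction (252,200). The yellow look-alike is at (210,300), clear of the fingers. I'll grip.

Request:
{"name": "move_arm", "arguments": {"plan": [{"hand":0,"linear":[0,-1,50],"turn":0},{"hand":0,"linear":[0,-1,95],"turn":0},{"hand":0,"linear":[0,-1,120],"turn":0},{"hand":0,"linear":[0,-1,120],"turn":0},{"hand":0.3,"linear":[0,-1,120],"turn":0},{"hand":0.5,"linear":[0,-1,120],"turn":0},{"hand":0.6,"linear":[0,-1,120],"turn":0},{"hand":0.6,"linear":[0,-1,120],"turn":0}], "grip_force": 35}}

```text
t: 7.25
position: [0.4777, 0.0279, 0.048]
orientation: [3.139, 0.0, 1.571]
force: [-1.3, 0.6, 6.6]
finger_gap: 0.0451
finger_force: 36.5
```

Request:
{"name": "move_arm", "arguments": {"plan": [{"hand":0.6,"linear":[0,0,-45],"turn":0},{"hand":0.6,"linear":[0,0,-95],"turn":0},{"hand":0.6,"linear":[-35,24,-100],"turn":0},{"hand":0.6,"linear":[-85,58,-100],"turn":0},{"hand":0.6,"linear":[-135,92,-100],"turn":0},{"hand":0.6,"linear":[-180,123,-100],"turn":0},{"hand":0.6,"linear":[-217,148,-100],"turn":0},{"hand":0.6,"linear":[-217,148,-100],"turn":0}]}}

```text
t: 8.25
position: [0.6252, -0.192, 0.1457]
orientation: [3.141, 0.001, 1.568]
force: [0.1, 1.0, -2.8]
finger_gap: 0.0451
finger_force: 37.1
```

```bash
python3 - <<'E'
from h import *
c,s_=np.cos(.1),np.sin(.1)
look('w4',[[.6257+.033*(a*c-b*s_),-.1891+.033*(a*s_+b*c),.016] for a in(-1,1) for b in(-1,1)])
E
```

```text
[ 0.6242 -0.1901  0.1454] [-3.140e+00 -1.000e-03  1.569e+00] [ 0.2  0.7 -2.4] 8.3
[220.59163715 223.82689664]
[210.44449368 154.19430469]
[290.88124815 217.04317145]
[285.94397674 146.34869977]
```

View pics/w4.png

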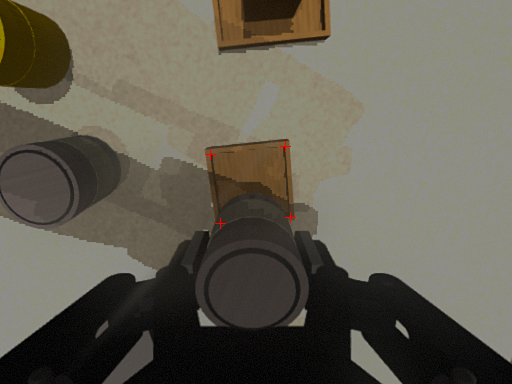

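The predicted inner rim corners land on the medium carton's rim, with the tin hanging centred at about 252 px. I'll lower and release.

Request:
{"name": "move_arm", "arguments": {"plan": [{"hand":0.6,"linear":[1,1,45],"turn":0},{"hand":0.6,"linear":[1,1,75],"turn":0},{"hand":0.6,"linear":[1,1,90],"turn":0},{"hand":0.6,"linear":[1,1,94],"turn":0},{"hand":0.6,"linear":[1,1,94],"turn":0},{"hand":0.35,"linear":[1,1,94],"turn":0},{"hand":0.2,"linear":[1,1,94],"turn":0},{"hand":0.1,"linear":[1,1,94],"turn":0}]}}

```text
t: 9.3
position: [0.626, -0.1884, 0.0532]
orientation: [3.14, 0.001, 1.571]
force: [-0.1, 0.3, 0.4]
finger_gap: 0.0769
finger_force: 0.0
```

Request:
{"name": "move_arm", "arguments": {"plan": [{"hand":0.05,"linear":[0,0,-50],"turn":0},{"hand":0,"linear":[0,0,-105],"turn":0},{"hand":0,"linear":[40,4,-135],"turn":0},{"hand":0,"linear":[85,8,-135],"turn":0},{"hand":0,"linear":[130,12,-135],"turn":0},{"hand":0,"linear":[164,14,-135],"turn":0},{"hand":0,"linear":[164,14,-135],"turn":0},{"hand":0,"linear":[164,14,-135],"turn":0}]}}

```text
t: 10.3
position: [0.6395, -0.0246, 0.1875]
orientation: [3.141, 0.001, 1.571]
force: [-0.6, -0.1, 0.6]
finger_gap: 0.0851
finger_force: 0.0
```

```bash
python3 - <<'E'
from h import *
s=look('w5',[[.640,-.025,.068]])
c=s['pixels'][110:300,160:360]; cv2.imwrite('pics/w5c.png',cv2.convertScaleAbs(cv2.resize(c,None,fx=3,fy=3,interpolation=cv2.INTER_CUBIC),alpha=1.8))
E
```

```text
[ 0.6395 -0.025   0.1874] [3.141 0.    1.57 ] [0.3 0.1 0.3] 10.35
[251.99684802 193.50760986]
```

View pics/w5c.png

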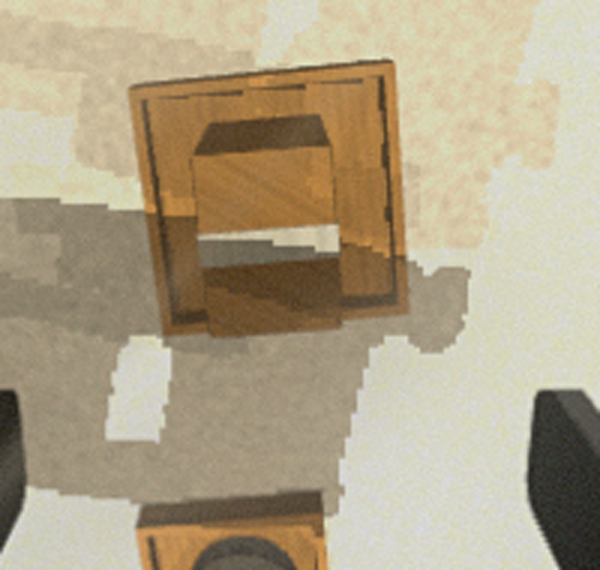

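The enlarged crop (3x, offset 160,110) shows the box lid with corners at about (192,155), (331,146), (342,325), (210,337). The carton rim corners are at (130,87), (391,62), (408,312), (163,335).

```bash
python3 - <<'E'
from h import *
s=load('wrist')
f=lambda L,z: cast(s,np.array(L)/3+[159.7,109.7],z)
for L,z in(([(192,155),(331,146),(342,325),(210,337)],.068),([(130,87),(391,62),(408,312),(163,335)],.016)):
    P=f(L,z); e=[np.linalg.norm(P[i]-P[(i+1)%4]) for i in range(4)]
    d=(P[1]-P[0]+P[2]-P[3]); d2=(P[0]-P[3]+P[1]-P[2]); print(P.mean(0).round(4),np.round(e,4),np.degrees(np.arctan2(d[1],d[0])).round(1),np.degrees(np.arctan2(-d2[0],d2[1])).round(1))
s=load('top'); h=cv2.cvtColor(s['pixels'],cv2.COLOR_BGR2HSV); g=((h[...,2]<110)&(h[...,1]<40)).astype(np.uint8)
for k in cv2.findContours(g,0,2)[0]:
    if cv2.pointPolygonTest(k,(380,230),False)>0:
        q=cv2.approxPolyDP(k,5,True).reshape(-1,2); P=cast(s,q,.01); print(q.tolist(),P.round(3).tolist(),P.mean(0))
E
```

```text
[ 0.6377 -0.0226  0.068 ] [0.0391 0.054  0.0396 0.0552] 4.7 4.2
[ 0.6387 -0.0239  0.016 ] [0.0874 0.0892 0.0892 0.0897] 5.6 5.5
[[397, 211], [358, 214], [362, 248], [402, 243]] [[0.53, -0.456, 0.01], [0.512, -0.329, 0.01], [0.404, -0.343, 0.01], [0.428, -0.471, 0.01]] [ 0.46858832 -0.39988762  0.01      ]
```

Request:
{"name": "move_arm", "arguments": {"plan": [{"hand":0,"linear":[2,-1,50],"turn":-0.08},{"hand":0,"linear":[2,-1,105],"turn":-0.08},{"hand":0,"linear":[2,-1,137],"turn":-0.08},{"hand":0,"linear":[2,-1,137],"turn":-0.08},{"hand":0.35,"linear":[2,-1,137],"turn":-0.08},{"hand":0.5,"linear":[2,-1,137],"turn":-0.08},{"hand":0.65,"linear":[2,-1,137],"turn":-0.08},{"hand":0.65,"linear":[2,-1,137],"turn":-0.08}], "grip_force": 25}}

```text
t: 11.35
position: [0.6398, -0.0225, 0.0527]
orientation: [3.138, 0.001, 1.651]
force: [-0.6, -0.5, 7.2]
finger_gap: 0.0401
finger_force: 26.5
```

Request:
{"name": "move_arm", "arguments": {"plan": [{"hand":0.65,"linear":[0,0,-45],"turn":0},{"hand":0.65,"linear":[0,0,-90],"turn":0},{"hand":0.65,"linear":[-45,-25,-105],"turn":0},{"hand":0.65,"linear":[-95,-53,-105],"turn":-0.06},{"hand":0.65,"linear":[-145,-81,-105],"turn":-0.06},{"hand":0.65,"linear":[-195,-109,-105],"turn":-0.06},{"hand":0.65,"linear":[-245,-137,-105],"turn":-0.06},{"hand":0.65,"linear":[-295,-165,-105],"turn":-0.06}]}}

```text
t: 12.35
position: [0.4965, -0.3305, 0.1552]
orientation: [3.141, -0.0, 1.711]
force: [0.7, 0.4, -1.3]
finger_gap: 0.0396
finger_force: 26.0
```

Request:
{"name": "move_arm", "arguments": {"plan": [{"hand":0.65,"linear":[-40,-24,0],"turn":0},{"hand":0.65,"linear":[-64,-39,0],"turn":0},{"hand":0.65,"linear":[-64,-39,0],"turn":0},{"hand":0.65,"linear":[-64,-39,45],"turn":0},{"hand":0.65,"linear":[-64,-39,80],"turn":0},{"hand":0.65,"linear":[-64,-39,96],"turn":0},{"hand":0.65,"linear":[-64,-39,101],"turn":0},{"hand":0.65,"linear":[-64,-39,102],"turn":0}]}}

```text
t: 13.35
position: [0.4687, -0.3985, 0.0544]
orientation: [3.14, 0.002, 1.711]
force: [-0.1, -1.0, -0.7]
finger_gap: 0.0396
finger_force: 25.9
```

```bash
python3 - <<'E'
from h import *
look('w6',[])
E
```

```text
[ 0.4688 -0.3987  0.0547] [3.140e+00 2.000e-03 1.711e+00] [-0.1 -0.5 -1.6] 13.4Traceback (most recent call last):
  File "<stdin>", line 2, in <module>
  File "h.py", line 16, in look
    for p in proj(s,pts): print(p); cv2.drawMarker(im,tuple(int(v) for v in p),(0,0,255),0,10)
             ~~~~^^^^^^^
  File "h.py", line 11, in proj
    T=np.linalg.inv(np.array(s['world_from_camera'])); c=np.atleast_2d(P)@T[:3,:3].T+T[:3,3]; c=c*[1,-1,-1]
                                                         ~~~~~~~~~~~~~~~~^~~~~~~~~~~
ValueError: matmul: Input operand 1 has a mismatch in its core dimension 0, with gufunc signature (n?,k),(k,m?)->(n?,m?) (size 3 is different from 0)
```

Still hanging about 2 mm above the tray floor. I'll lower it the rest of the way and release.

Request:
{"name": "move_arm", "arguments": {"plan": [{"hand":0.65,"linear":[0,0,1],"turn":0},{"hand":0.65,"linear":[0,0,2],"turn":0},{"hand":0.65,"linear":[0,0,2.5],"turn":0},{"hand":0.65,"linear":[0,0,2.5],"turn":0},{"hand":0.65,"linear":[0,0,2.5],"turn":0},{"hand":0.45,"linear":[0,0,2.5],"turn":0},{"hand":0.25,"linear":[0,0,2.5],"turn":0},{"hand":0.1,"linear":[0,0,2.5],"turn":0}]}}

```text
t: 14.4
position: [0.4678, -0.3981, 0.0506]
orientation: [-3.141, -0.0, 1.711]
force: [0.1, -0.8, -0.1]
finger_gap: 0.0764
finger_force: 0.0
```

Request:
{"name": "move_arm", "arguments": {"plan": [{"hand":0,"linear":[0,0,-50],"turn":0},{"hand":0,"linear":[0,0,-105],"turn":0},{"hand":0,"linear":[45,7,-130],"turn":0},{"hand":0,"linear":[95,15,-130],"turn":0.14},{"hand":0,"linear":[150,24,-130],"turn":0.14},{"hand":0,"linear":[200,32,-130],"turn":0.14},{"hand":0,"linear":[222,36,-130],"turn":0.14},{"hand":0,"linear":[222,36,-130],"turn":0.14}]}}

```text
t: 15.4
position: [0.4725, -0.1718, 0.1807]
orientation: [-3.141, -0.0, 1.574]
force: [0.1, -0.7, -0.3]
finger_gap: 0.0854
finger_force: 0.0
```

```bash
python3 - <<'E'
from h import *
look('w7',[[.474,-.173,.072],[.474+.031,-.173,.072],[.474-.031,-.173,.072],[.474,-.142,.072]])
E
```

```text
[ 0.4726 -0.1729  0.1808] [3.141e+00 1.000e-03 1.572e+00] [ 0.4 -0.7  0.2] 15.45
[253.38478178 198.26093832]
[290.5039433  198.34767134]
[216.26239619 198.1651234 ]
[253.53831956 161.58570539]
```

View pics/w7.png

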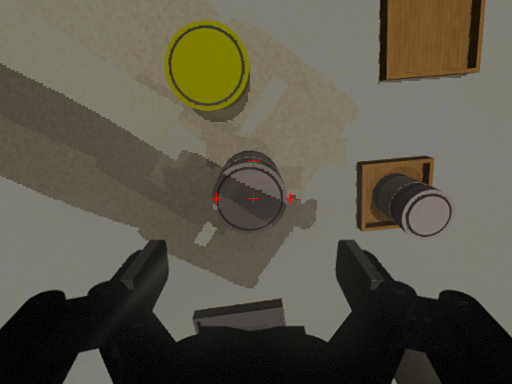

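The large steel lid is at (250,196), within 3 mm of the prediction, with yellow well clear at (208,65). The medium tin stands in its carton at (405,200). I'll grip.

Request:
{"name": "move_arm", "arguments": {"plan": [{"hand":0,"linear":[2,-1,45],"turn":0},{"hand":0,"linear":[2,-1,90],"turn":0},{"hand":0,"linear":[2,-1,122],"turn":0},{"hand":0,"linear":[2,-1,132],"turn":0},{"hand":0.15,"linear":[2,-1,132],"turn":0},{"hand":0.3,"linear":[2,-1,132],"turn":0},{"hand":0.45,"linear":[2,-1,132],"turn":0},{"hand":0.45,"linear":[2,-1,132],"turn":0}], "grip_force": 45}}

```text
t: 16.45
position: [0.4725, -0.1722, 0.0504]
orientation: [3.139, 0.002, 1.571]
force: [-2.0, -2.5, 5.4]
finger_gap: 0.0608
finger_force: 50.2
```

Request:
{"name": "move_arm", "arguments": {"plan": [{"hand":0.45,"linear":[0,0,-45],"turn":0},{"hand":0.45,"linear":[0,0,-95],"turn":0},{"hand":0.45,"linear":[25,28,-100],"turn":0},{"hand":0.45,"linear":[60,67,-100],"turn":0},{"hand":0.45,"linear":[95,106,-100],"turn":0},{"hand":0.45,"linear":[130,146,-100],"turn":0},{"hand":0.45,"linear":[148,166,-100],"turn":0},{"hand":0.45,"linear":[148,166,-100],"turn":0}]}}

```text
t: 17.45
position: [0.6377, -0.0212, 0.1473]
orientation: [-3.14, -0.001, 1.573]
force: [-0.9, 0.0, -4.7]
finger_gap: 0.0612
finger_force: 52.1
```

```bash
python3 - <<'E'
from h import *
c,s_=np.cos(.09),np.sin(.09)
look('w8',[[.6387+.041*(a*c-b*s_),-.0239+.041*(a*s_+b*c),.016] for a in(-1,1) for b in(-1,1)])
E
```

```text
[ 0.6368 -0.0222  0.1472] [-3.139e+00 -1.000e-03  1.572e+00] [-1.2 -0.8 -5.3] 17.5
[213.88224433 236.66544667]
[202.19115993 151.529886  ]
[299.58982271 229.83802116]
[295.77979071 143.30824364]
```

View pics/w8.png

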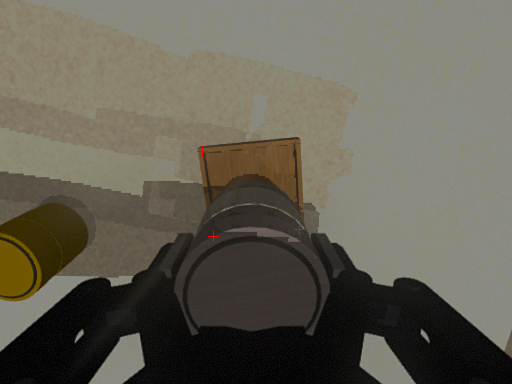

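The large carton's rim matches the prediction and the tin is centred. I'll lower it with a 2 mm correction and release.

Request:
{"name": "move_arm", "arguments": {"plan": [{"hand":0.45,"linear":[-2,2,45],"turn":0},{"hand":0.45,"linear":[-2,2,75],"turn":0},{"hand":0.45,"linear":[-2,2,89],"turn":0},{"hand":0.45,"linear":[-2,2,92],"turn":0},{"hand":0.45,"linear":[-2,2,93],"turn":0},{"hand":0.45,"linear":[-2,2,93],"turn":0},{"hand":0.45,"linear":[-2,2,93],"turn":0},{"hand":0.45,"linear":[-2,2,93],"turn":0}]}}

```text
t: 18.5
position: [0.6399, -0.0253, 0.0564]
orientation: [3.141, 0.0, 1.571]
force: [-0.1, 0.0, -4.4]
finger_gap: 0.0608
finger_force: 52.2
```

Request:
{"name": "move_arm", "arguments": {"plan": [{"hand":0.45,"linear":[0,0,1],"turn":0},{"hand":0.45,"linear":[0,0,2],"turn":0},{"hand":0.45,"linear":[0,0,2.5],"turn":0},{"hand":0.45,"linear":[0,0,2.5],"turn":0},{"hand":0.3,"linear":[0,0,2.5],"turn":0},{"hand":0.15,"linear":[0,0,2.5],"turn":0},{"hand":0,"linear":[0,0,2.5],"turn":0},{"hand":0,"linear":[0,0,2.5],"turn":0}]}}

```text
t: 19.5
position: [0.6399, -0.0254, 0.0533]
orientation: [3.141, 0.0, 1.571]
force: [0.2, 0.2, 0.3]
finger_gap: 0.0852
finger_force: 0.0
```

Request:
{"name": "move_arm", "arguments": {"plan": [{"hand":0,"linear":[0,0,-40],"turn":0},{"hand":0,"linear":[0,0,-90],"turn":0},{"hand":0,"linear":[0,0,-150],"turn":0},{"hand":0,"linear":[0,-40,-180],"turn":0},{"hand":0,"linear":[0,-90,-200],"turn":0},{"hand":0,"linear":[0,-140,-200],"turn":0},{"hand":0,"linear":[0,-150,-200],"turn":0},{"hand":0,"linear":[0,-150,-200],"turn":0}]}}

```text
t: 20.5
position: [0.4897, -0.0254, 0.2536]
orientation: [3.14, 0.0, 1.571]
force: [-0.3, 0.9, 0.4]
finger_gap: 0.0856
finger_force: 0.0
```

```bash
python3 - <<'E'
from h import *
s=snap('scene'); c=s['pixels'][110:250,40:380]; a=cv2.convertScaleAbs(cv2.resize(c,(768,316),interpolation=cv2.INTER_CUBIC),alpha=1.5)
t=snap('top')['pixels'][140:260,110:420]; b=cv2.convertScaleAbs(cv2.resize(t,(768,284)[:2],interpolation=cv2.INTER_CUBIC),alpha=1.5)
cv2.imwrite('pics/end.png',np.vstack([a,b])[:600]); print(sensors.observe()['t'])
E
```

```text
20.6
```

View pics/end.png

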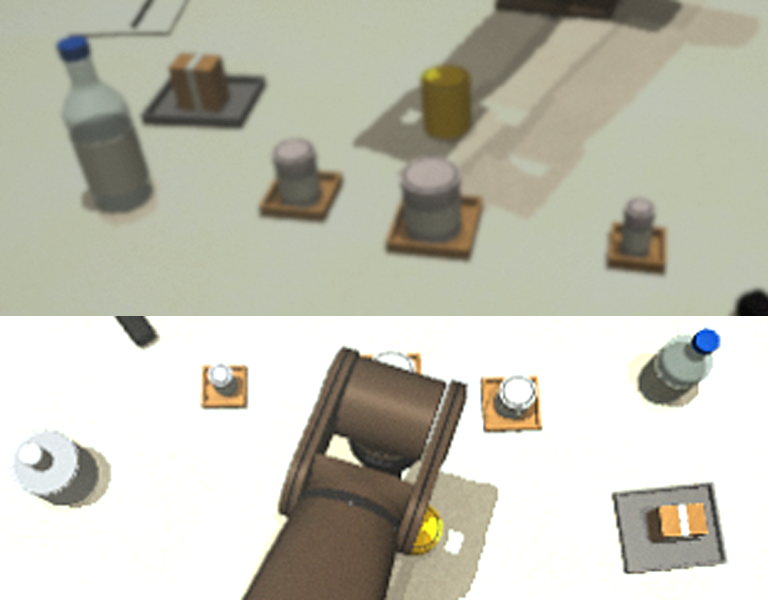

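The scene view (upper half) shows the medium, large and small tins upright in their own cartons at (296,172), (430,200) and (638,228). The box stands in the tray at (200,82), and the bottle, film roll and yellow tin are undisturbed.

```bash
python3 -c "
from h import *
print(ticket.hand_in())"
```

```text
the job is handed in; nothing more can be done
None
```

The job is handed in: each tin stands upright in its own carton, the stray box stands in the returns tray, and the bottle, film roll and yellow tin were left untouched; it took about 21 s of the 131 s allowed, and the judge's verdict was not shown.

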